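# Slide a tray of standing capacitors across the bridge flap onto the counting scale

## Robot

A 6-joint arm with a two-finger parallel gripper is mounted at the origin on a cart in front of the work surface, level with it; the furniture and walls round the work are solid. World frame = base frame: x ahead of the robot, y to its left, z up, the work surface at z = 0. Lengths are in m, angles in rad, forces in N, time in s.
With the tool pointing down it reaches from about 0.3 to 0.875 m from the base axis. Payload 6.4 kg.
Tool frame: the origin (TCP) lies between the finger pads; the fingertips stand 19 mm ahead of it and the grasp point (between the pads) is the TCP; z points along the fingers, y is the line along which they close (so a half turn about z gives the same grasp; the last joint's range is limited). The gripper opens to 85 mm and grips with 20 to 120 N. Pads are 22 mm wide; open, the fingers measure 114 mm over their backs; the gripper's body (76 mm by 85 mm) begins 54 mm behind the grasp point. The pads swing forward as they close: fully open they stand 13 mm farther back than shut.
Start: joints at [-1.529, 0.181, 1.607, -0, 1.354, -0.206], TCP at [0.141, -0.557, 0.25] pointing down, gripper open.
Joint ranges: [-2.99, 2.99], [-0.89, 2.07], [0.3, 2.58], [-1.14, 4.28], [0, 2.63], [-3.12, 3.12]. Speed limits (rad/s): [2.57, 2.57, 3.01, 3.14, 3.14, 3.14].

## Interface

Orientations are given as [roll, pitch, yaw] about the fixed x, y, z axes, in that order (R = Rz(yaw) Ry(pitch) Rx(roll)).
In Python, from plant import manip gives the robot as it stands. The module is installed in compiled form; this text tells all that it offers.
- The arm moves only by the tool apply_moves, never from a script. Its argument "moves" is a list that holds one entry, the list of rows, each a list of 7 numbers: the shift along the world's x, y, z in cm, then the turn, a rotation vector about the world's x, y, z in degrees, then the opening, from 0 (shut) to 1 (fully open). A call has 1 to 10 rows; each row is the pose to reach, as a shift and turn from the pose commanded when the call began; what a row does not reach only later rows make up. A row lasts 1/8 s, in which the tool goes at most 62.5 mm and 10.7 degrees, less where a joint would pass 70% of its speed; a pose out of reach is approached as far as the arm can. A call with a gripper value outside its range is refused whole. The fingers move at their own pace and stop on an object; "newtons" is the grip in N (left out, the last holds). Time passes only in rows, so rows that repeat a pose let the fingers close. It gives the time, the measured TCP pose, the force, the opening and the grip force at its end, in the units of the state.
- manip.read_state(): the state, without advancing time (a new reading comes with each control period).
- manip.read_camera(name): name is "scene" or "side" or "wrist"; returns the picture (420x560x3 uint8, red, green, blue); there is no depth.
- manip.calibration(name): a dict with "camera_matrix" (3x3 intrinsics, pixels), "position" and "rotation" of the camera in the world; the wrist camera has in their place "tool_from_camera" (4x4, takes a point from camera to tool coordinates, whose origin is the TCP and whose axes are the flange's). Camera axes: x right, y up, looking along -z (the intrinsics and any distortion apply to the point x, -y, -z); pixel columns grow to the right and rows downward; lengths in m; the calibration is good to about 2 mm. A picture is of the moment at which its call begins: read the wrist's pose just before it. calibration takes no time and is no camera call.
- manip.finish_job(): hands the job in; it is judged then, once.
The state is a dict: "clock": time; "joint_pos": joint angles; "joint_vel": joint speeds; "joint_torque": joint torques, N m; "tcp_pos": TCP position; "ee_rot": TCP orientation; "force": force on the tool from outside, world axes, zero at the start; "moment": the same for the moment, N m; "finger_gap": opening from 0.0 (shut) to 1.0 (fully open); "grip_force": force on a finger pad.
Only numpy, scipy, OpenCV 4.12 (cv2) and the standard library are available. Lean on these libraries where they do the work, as an engineer would, in place of code of your own. Each camera call takes 0.05 s, during which the arm holds its last target. There are 200 camera calls.

## Task

Put the tray of capacitors on the counting scale. Lower the hinged bridge flap onto the scale's pan, slide the tray along the shelf and over the flap, without lifting it or upsetting the capacitors that stand loose in it, until it sits straight, wholly on the pan and roughly centred there. Then swing the flap back up to upright so that nothing else bears on the pan, and leave the other things on the desk where they are.

Things in the scene. Friction and masses are not known exactly. Their poses are not given: they have to be found in the camera images.
- shelf: Fixed aluminium shelf, a folded channel on two legs: deck 104 mm wide (its x), 170 mm long (its y), top 65 mm above the desk. A fence 10 mm high runs along each long side (inner faces 49.5 mm either side of the middle); both ends are open. Origin on the desk under the middle of the deck; +y points along the shelf towards the scale.
- scale: Fixed counting scale with a flat stainless pan and a low console with display and keys on its -x side (towards the robot; reaches 98 mm from the middle, 42 mm high at most). Origin on the desk under the pan's middle; axes parallel to the shelf's; about 0.21 m from the shelf's origin along the shelf's +y.
- pan_center (a point): Middle of the pan's top face, 55 mm above the desk, so 10 mm lower than the shelf's deck. The pan is a flat plate without stops, 140 mm along x and 175 mm along y; a gap of 30 to 40 mm lies between the shelf's end and the pan. Axes as the scale's.
- flap (a joint): Angle in rad of the bridge flap, a plate 104 mm wide, 50 mm long, 3 mm thick hinged at the shelf's scale end. 0 = fully down: it slopes down 0.13 rad from the deck and its tip rests 10 to 20 mm over the pan's edge. Grows as it swings up; 1.44 is vertical, the stop at 1.75 leans towards the shelf. The hinge is stiff (0.06 N m friction): it stays where it is left and must be pushed all the way down.
- flap_hinge (a point): Middle of the flap's hinge line, level with the deck (65 mm above the desk) at the shelf's +y end, 85 mm from its middle; the hinge line runs along the shelf's x. The raised flap closes the shelf's end.
- flap_grip (a point): Middle of the flap's black handle, a round bar 11 mm in diameter, 40 mm long, parallel to the hinge, standing out from the flap on the shelf's -x side (the robot's): 84 mm from the shelf's middle line, 34 mm from the hinge line, clear all round. It turns with the flap about the hinge: about 97 mm above the desk with the flap upright, 56 mm with it down.
- tray: Loose plain grey open tray 90 mm (its x) by 110 mm (its y), 22 mm high, walls and floor 3 mm, about 0.22 kg, holding three capacitors and a connector housing; it starts on the shelf's deck between the fences with 4.5 mm of play on either side. Origin at the centre of its underside; y axis along the shelf, +y towards the scale.
- cap_a: can capacitor standing loose on its flat end in the tray: black cylinder 25 mm in diameter, 50 mm tall, silver disc on top, 35 g; origin at the centre of its underside, z axis up through its top.
- cap_b: can capacitor standing loose on its flat end in the tray: black cylinder 25 mm in diameter, 50 mm tall, silver disc on top, 35 g; origin at the centre of its underside, z axis up through its top.
- cap_c: can capacitor standing loose on its flat end in the tray: black cylinder 25 mm in diameter, 50 mm tall, silver disc on top, 35 g; origin at the centre of its underside, z axis up through its top.
- bit_box_1: Bystander: small beige case 57x86x28 mm; origin at its underside.
- driver_green: Bystander: precision screwdriver 153 mm long with green handle, lying in front of the shelf; origin at its underside.
- tape_black: Bystander: roll of black tape 53 mm in diameter, 19 mm high; origin at its underside.
- pen_black: Bystander: black pen 111 mm long, lying left of the scale; origin at its underside. A tall fixed partition runs beside it along the desk's left edge (face near y = 0.42 m); on the other side, right of the shelf, stand a rack unit 0.1 m high and on it an oscilloscope up to 0.38 m high.
- serial_board: Bystander: small green circuit board 46x52 mm with a grey socket; origin at its underside.
Mind the look-alikes: they are no part of the job. What is shaped like the cap_a but green or purple is not meant.

How it is judged:
On the way, in this order (a step that is already met when the one before it is completed fails the run):
1. the flap is down on the pan with the tray still on the shelf (value of joint flap below 0.12 rad and y of tray in the frame of shelf below 0.03 m), for 0.2 s.
2. the tray has crossed the lowered flap and lies on the pan, its capacitors standing (value of joint flap below 0.12 rad and x of tray in the frame of pan_center between -0.022 and 0.022 m and y of tray in the frame of pan_center between -0.029 and 0.029 m and z of tray in the frame of pan_center between -0.004 and 0.004 m and angle between the y axis of tray and the y axis of pan_center, either way round below 0.15 rad and angle between tray's own z axis and vertical below 0.05 rad and angle between each of cap_a, cap_b, cap_c's own z axis and vertical below 0.15 rad and distance between each of cap_a, cap_b, cap_c and tray below 0.06 m), for 0.2 s.
At the end, for the whole second after the job is handed in: The tray rests flat and still on the pan, its middle within 22 mm (across) and 29 mm (along) of the pan's middle, turned under 0.15 rad from straight; all three capacitors stand (within 0.15 rad) in it; the flap is up again (over 1.2 rad) and nothing of the shelf touches the tray (value of joint flap above 1.2 rad and x of tray in the frame of pan_center between -0.022 and 0.022 m and y of tray in the frame of pan_center between -0.029 and 0.029 m and z of tray in the frame of pan_center between -0.004 and 0.004 m and angle between the y axis of tray and the y axis of pan_center, either way round below 0.15 rad and angle between tray's own z axis and vertical below 0.05 rad and angle between each of cap_a, cap_b, cap_c's own z axis and vertical below 0.15 rad and distance between each of cap_a, cap_b, cap_c and tray below 0.06 m and contact force between tray and shelf below 0.1 N and linear speed of tray below 0.01 m/s).
It fails at once if the tray is lifted (its underside more than 20 mm above the shelf's deck) (height (world z) of tray above 0.085 m).
It fails at once if the tray tips by more than 0.35 rad (angle between tray's own z axis and vertical above 0.35 rad).
It fails at once if a capacitor is knocked over (angle between any of cap_a, cap_b, cap_c's own z axis and vertical above 0.5 rad).
It fails at once if a bystander is moved by more than 30 mm (distance of any of bit_box_1, driver_green, tape_black, pen_black, serial_board from where it was at the start of the episode above 0.03 m).
It also fails if it takes over 72 s, if anything falls off the work surface, if the arm or the gripper's body presses on something with over 40 N, if the wrist force passes 120 N, or if a joint passes its speed limit or range.

## Working session

There is one attempt and no reset: what is moved stays moved. The work goes in short steps, Python scripts to look and compute and a tool call to move; the robot and the scene stay as the last step left them, time stands still between calls to the robot, and variables do not carry over. Pictures are saved under pics/ and viewed, at most 12 in all, crops included, and the job is handed in when it is done.

Besides the shell and the picture viewer there is one more tool, called after "Call:" as name(argument=value, ...), one argument or row to a line, values as JSON. apply_moves: Moves the arm, as the interface text tells. Its arguments: {"type":"object","properties":{"moves":{"type":"array","items":{"type":"array","items":{"type":"array","items":{"type":"number"}}}},"newtons":{"type":"number"}},"required":["moves"]}

```bash
mkdir -p pics
cat > h.py <<'E'
import numpy as np, cv2
from plant import manip
from scipy.spatial.transform import Rotation as R
def cam(n):
    c=manip.calibration(n);K=np.array(c["camera_matrix"])
    if n=="wrist":
        s=manip.read_state();T=np.eye(4);r=np.array(s["ee_rot"])
        T[:3,:3]=R.from_euler('xyz',r).as_matrix() if r.size==3 else r
        T[:3,3]=s["tcp_pos"];T=T@np.array(c["tool_from_camera"]);return K,T[:3,3],T[:3,:3]
    return K,np.array(c["position"]),np.array(c["rotation"])
def plane(n,px,z,C=None):
    K,p,r=C or cam(n);u=np.atleast_2d(px)
    d=np.c_[u,np.ones(len(u))]@np.linalg.inv(K).T*[1,-1,-1]@r.T
    return p+d*((z-p[2])/d[:,2])[:,None]
def proj(n,P,C=None):
    K,p,r=C or cam(n);q=(np.atleast_2d(P)-p)@r*[1,-1,-1]@K.T
    return q[:,:2]/q[:,2:]
def shot(n,f):
    im=cv2.cvtColor(manip.read_camera(n),cv2.COLOR_RGB2BGR);cv2.imwrite(f'pics/{f}.png',im);return im
E
python3 - <<'E'
from h import *
for n in("scene","side"):shot(n,n+"0");c=manip.calibration(n);print(c)
print(manip.read_state())
a=cv2.imread('pics/scene0.png');b=cv2.imread('pics/side0.png')
E
```

```text
{'camera_matrix': array([[385.04126658,   0.        , 278.54562938],
       [  0.        , 385.04126658, 207.28401852],
       [  0.        ,   0.        ,   1.        ]]), 'position': array([1.05415106, 0.16928667, 0.79754066]), 'rotation': array([ 0.60356177, -0.00194654,  1.57280168])}
{'camera_matrix': array([[500.53497129,   0.        , 278.11985898],
       [  0.        , 500.53497129, 213.54345689],
       [  0.        ,   0.        ,   1.        ]]), 'position': array([ 0.76014892, -0.37323444,  0.89914927]), 'rotation': array([ 0.60760665, -0.00859405,  0.35350166])}
{'clock': 0.1, 'joint_pos': array([-1.52930796e+00,  1.81490933e-01,  1.60787562e+00,  2.35760838e-05,
        1.35384402e+00, -2.06288852e-01]), 'joint_vel': array([ 0.00108297, -0.00276893, -0.0014353 , -0.00189238, -0.00041503,
       -0.00053836]), 'joint_torque': array([ 1.27684521e-03, -4.45876944e+01, -3.52238238e+01, -4.14619517e-04,
        4.18960350e-03,  1.94864988e-06]), 'tcp_pos': array([ 0.14102891, -0.55695807,  0.24947629]), 'ee_rot': array([-3.14001375e+00, -3.53923729e-04,  2.47771846e-01]), 'force': array([ 0.3471678 ,  0.46026772, -0.21069364]), 'moment': array([-0.04804096,  0.0151383 ,  0.04773804]), 'grip_force': 0.0, 'finger_gap': 1.0003757699169977}
```

View pics/scene0.png

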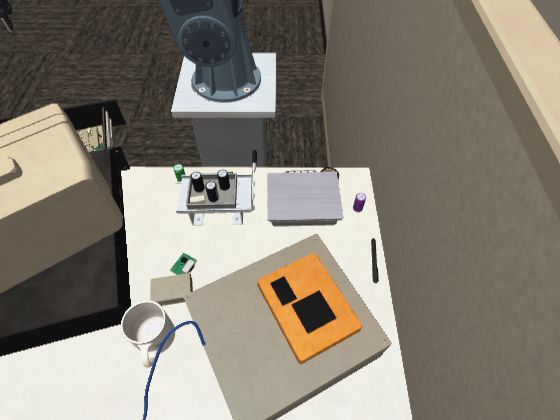

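View pics/side0.png

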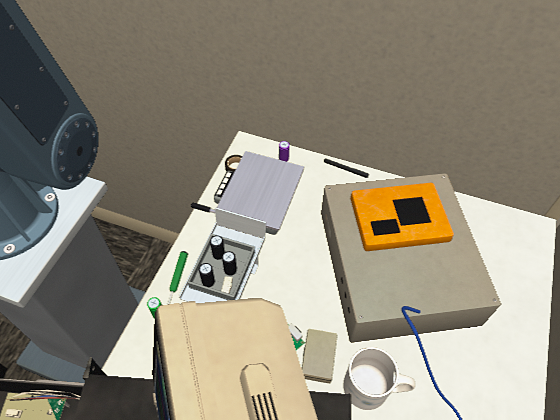

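Scene: the tray with three black caps is at (197,181), (223,179) and (211,191). The upright flap and its black handle are at (254,160), and the pan is at (304,195). Look-alikes are the green can (179,172) and the purple can (360,202), both outside the tray. The mug and pen are not candidates. Next I check a close crop.

```bash
sed -i 's/return K,np.array(c\["position"\]),np.array(c\["rotation"\])/r=np.array(c["rotation"]);return K,np.array(c["position"]),(R.from_euler("xyz",r).as_matrix() if r.size==3 else r)/' h.py
python3 - <<'E'
from h import *
a=cv2.imread('pics/scene0.png')[145:235,165:350];b=cv2.imread('pics/side0.png')[140:310,150:320]
cv2.imwrite('pics/c0.png',np.vstack([cv2.resize(a,(617,300),interpolation=cv2.INTER_CUBIC),np.pad(cv2.resize(b,(300,300),interpolation=cv2.INTER_CUBIC),((0,0),(0,317),(0,0)))]))
print(R.from_euler("xyz",manip.calibration("wrist")["tool_from_camera"][:3,:3] is None or [0,0,0]).as_euler("xyz"),manip.calibration("wrist"))
for n,px,z in[("scene",[[197,175],[223,173],[211,185]],.118),("side",[[217,241],[229,256],[207,268]],.118),
 ("scene",[[267,173],[338,174],[341,217],[268,217]],.055),("side",[[246,152],[304,165],[289,229],[219,206]],.055)]:
  print(n,plane(n,px,z).round(4).tolist())
E
```

```text
[0. 0. 0.] {'camera_matrix': array([[291.00584765,   0.        , 278.3552611 ],
       [  0.        , 291.00584765, 207.67390788],
       [  0.        ,   0.        ,   1.        ]]), 'tool_from_camera': array([[-1.46311374e-03,  9.59060090e-01,  2.83198877e-01,
         7.21013921e-02],
       [ 9.99998886e-01,  1.31926123e-03,  6.98665613e-04,
         2.66743929e-04],
       [ 2.96449006e-04,  2.83199584e-01, -9.59060951e-01,
        -1.25010685e-01],
       [ 0.00000000e+00,  0.00000000e+00,  0.00000000e+00,
         1.00000000e+00]])}
scene [[0.4971, -0.0159, 0.118], [0.491, 0.0427, 0.118], [0.5258, 0.0188, 0.118]]
side [[0.4949, 0.042, 0.118], [0.528, 0.0207, 0.118], [0.5014, -0.0153, 0.118]]
scene [[0.4384, 0.1407, 0.055], [0.441, 0.3176, 0.055], [0.569, 0.3136, 0.055], [0.5695, 0.1455, 0.055]]
side [[0.438, 0.3125, 0.055], [0.572, 0.3223, 0.055], [0.5973, 0.1522, 0.055], [0.4424, 0.1547, 0.055]]
```

View pics/c0.png

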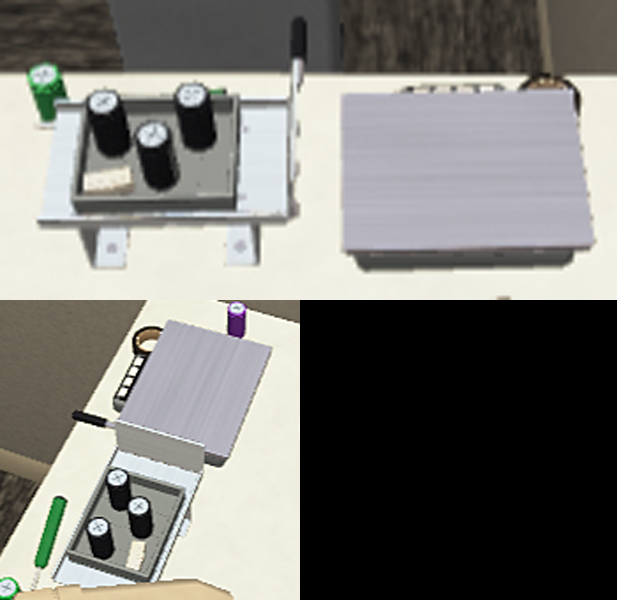

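Run:
```python
from h import *
f=lambda n,c,z:plane(n,np.array(c)/3.335+[165,145],z).round(4).tolist()
g=lambda c,z:plane("side",(np.array(c)-[0,300])/[300/170,300/170]+[150,140],z).round(4).tolist()
print("pan",f("scene",[[342,94],[578,94],[594,246],[342,248]],.055))
print("pan side",g([[166,321],[272,346],[218,463]],.055))
print("tray",f("scene",[[83,95],[239,95],[237,201],[74,201]],.087))
print("tray side",g([[108,468],[189,487],[153,574],[70,549]],.087))
print("shelf fence near/far top",f("scene",[[38,219],[297,214]],.075), f("scene",[[55,101]],.075))
print("handle",f("scene",[[299,22],[298,52]],.097),g([[76,413],[104,424]],.097))
print("flap top ",g([[117,423],[204,445]],.115),f("scene",[[297,70],[297,168]],.115))
```

```text
pan [[0.439, 0.1421, 0.055], [0.4384, 0.3187, 0.055], [0.5738, 0.318, 0.055], [0.576, 0.1446, 0.055]]
pan side [[0.4338, 0.3112, 0.055], [0.5733, 0.3195, 0.055], [0.571, 0.1337, 0.055]]
tray [[0.4671, -0.0419, 0.087], [0.4667, 0.0696, 0.087], [0.5591, 0.0741, 0.087], [0.5595, -0.0357, 0.087]]
tray side [[0.4687, 0.0665, 0.087], [0.5598, 0.075, 0.087], [0.5635, -0.0324, 0.087], [0.4732, -0.0364, 0.087]]
shelf fence near/far top [[0.5661, -0.0616, 0.075], [0.5614, 0.1141, 0.075]] [[0.4629, -0.065, 0.075]]
handle [[0.4054, 0.1107, 0.097], [0.4347, 0.1111, 0.097]] [[0.4084, 0.1148, 0.097], [0.444, 0.1121, 0.097]]
flap top  [[0.4637, 0.1074, 0.115], [0.5625, 0.1138, 0.115]] [[0.4672, 0.1125, 0.115], [0.552, 0.1157, 0.115]]
```

Run:
```python
from h import *
print(plane("scene",[[0,125],[62,107],[85,110],[120,215],[0,290]],.38).round(3).tolist())
print(plane("scene",[[120,103],[128,160],[130,340]],.1).round(3).tolist())
print("console",plane("side",np.array([[120,100],[113,112],[143,58]])*170/300+[150,140],.04).round(3).tolist())
print("green",plane("scene",[[179,166]],.05).round(3),"scope side",plane("side",[[160,310],[270,300],[310,390]],.38).round(3).tolist())
```

```text
[[0.614, -0.26, 0.38], [0.572, -0.178, 0.38], [0.579, -0.139, 0.38], [0.779, -0.036, 0.38], [0.882, -0.149, 0.38]]
[[0.232, -0.259, 0.1], [0.437, -0.192, 0.1], [0.861, -0.094, 0.1]]
console [[0.425, 0.186, 0.04], [0.424, 0.166, 0.04], [0.425, 0.256, 0.04]]
green [[ 0.412 -0.084  0.05 ]] scope side [[0.562, -0.202, 0.38], [0.672, -0.148, 0.38], [0.745, -0.226, 0.38]]
```

Call:
apply_moves(
  moves=[
    [[2,5.7,0,0,0,-4,0.4],[4,11.4,0,0,0,-8,0.4],[6,17.1,0,0,0,-12.5,0.4],[8,22.8,0,0,0,-12.5,0.4],[10,28.5,0,0,0,-12.5,0.4],[11.5,34.5,0,0,0,-12.5,0.4],[13,40.5,0,0,0,-12.5,0.4],[15,46,0,0,0,-12.5,0.4],[17,51.5,0,0,0,-12.5,0.4],[19,57,0,0,0,-12.5,0.4]],
  ],
  newtons=30,
)

```text
clock: 1.35
tcp_pos: [0.3313, 0.0144, 0.2505]
ee_rot: [3.141, -0.002, 0.029]
force: [1.1, -1.2, 0.6]
finger_gap: 0.399
grip_force: 0.0
```

Call:
apply_moves(
  moves=[
    [[3,5,0,0,0,0,0.3],[7,9.7,0,0,0,0,0.3],[9.4,9.7,-3,0,0,0,0.3],[9.4,9.7,-6,0,0,0,0.3],[9.4,9.7,-6,0,0,0,0.3]],
  ],
)

```text
clock: 1.98
tcp_pos: [0.4229, 0.1098, 0.1878]
ee_rot: [-3.141, 0.006, 0.03]
force: [-0.5, -0.7, -0.2]
finger_gap: 0.299
grip_force: 0.0
```

Run:
```python
from h import *
C=cam("wrist");shot("wrist","w1");s=manip.read_state();print(s["tcp_pos"],s["ee_rot"],s["clock"],s["finger_gap"])
np.save('C1.npy',np.array(C,dtype=object),allow_pickle=True)
print(proj("wrist",[[.425,.111,.097],[.445,.111,.097],[.405,.111,.097]],C).round())
```

```text
[0.42405902 0.10961452 0.18954216] [-3.14145926e+00  3.09442969e-03  2.97869641e-02] 2.025 0.30119985304478997Traceback (most recent call last):
  File "<stdin>", line 3, in <module>
ValueError: could not broadcast input array from shape (3,3) into shape (3,)
```

View pics/w1.png

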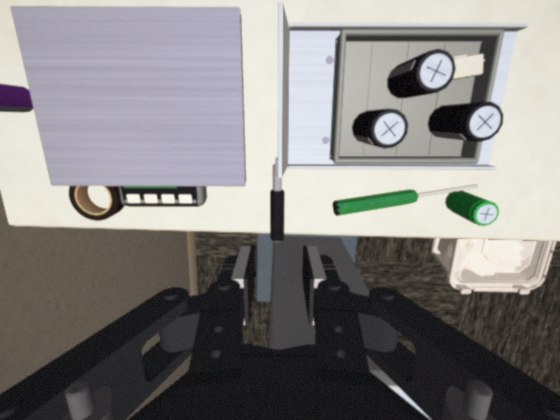

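The wrist view shows the handle bar from (277,190) to (277,240), central between the fingers. It also shows the flap upright along column 283, the tray at (335–500, 30–163), the pan at (18–245, 8–185) and the console at (120–205, 185–205).

Run:
```python
from h import *
C=cam("wrist")
for n,px,z in[("handle",[[277,192],[277,240]],.097),("pan",[[18,9],[241,9],[245,185],[51,186]],.055),("tray",[[338,30],[505,28],[497,163],[333,165]],.087),
 ("fence",[[287,167],[493,168],[287,27],[525,26]],.075),("console",[[120,205],[205,204]],.04),("caps",[[389,128],[485,121],[435,71]],.118)]:print(n,plane("wrist",px,z,C).round(4).tolist())
```

```text
handle [[0.4442, 0.1112, 0.097], [0.4045, 0.1101, 0.097]]
pan [[0.5736, 0.3151, 0.055], [0.5784, 0.1428, 0.055], [0.4398, 0.1403, 0.055], [0.4338, 0.3169, 0.055]]
tray [[0.5577, 0.0722, 0.087], [0.5621, -0.0426, 0.087], [0.4699, -0.0596, 0.087], [0.4647, 0.068, 0.087]]
fence [[0.4603, 0.1035, 0.075], [0.4643, -0.0663, 0.075], [0.5618, 0.1072, 0.075], [0.5672, -0.0648, 0.075]]
console [[0.413, 0.2647, 0.04], [0.4164, 0.1813, 0.04]]
caps [[0.4941, 0.0395, 0.118], [0.5002, -0.0219, 0.118], [0.5287, 0.0158, 0.118]]
```

Call:
apply_moves(
  moves=[
    [[0,0.1,-2.5,0,0,0,0.3],[0,0.1,-5,0,0,0,0.3],[0,0.1,-7,0,0,0,0.3],[0,0.1,-8.2,0,0,0,0.3],[0,0.1,-8.2,0,0,0,0.3],[0,0.1,-8.2,0,0,0,0],[0,0.1,-8.2,0,0,0,0],[0,0.1,-8.2,0,0,0,0]],
  ],
  newtons=25,
)

```text
clock: 3.02
tcp_pos: [0.4259, 0.1106, 0.1093]
ee_rot: [3.142, -0.002, 0.03]
force: [-0.2, 0.2, 6.5]
finger_gap: 0.114
grip_force: 25.0
```

Call:
apply_moves(
  moves=[
    [[0,0.35,-0.04,0,0,0,0],[0,1.03,-0.24,0,0,0,0],[0,1.66,-0.57,0,0,0,0],[0,2.21,-1.03,0,0,0,0],[0,2.64,-1.6,0,0,0,0],[0,2.95,-2.2,0,0,0,0],[0,3.13,-2.9,0,0,0,0],[0,3.15,-3.6,0,0,0,0],[0,3.04,-4.2,0,0,0,0],[0,3.04,-4.2,0,0,0,0]],
  ],
)

```text
clock: 4.28
tcp_pos: [0.4271, 0.1367, 0.069]
ee_rot: [3.133, -0.002, 0.032]
force: [-7.4, -26.7, 28.6]
finger_gap: 0.11
grip_force: 39.4
```

Call:
apply_moves(
  moves=[
    [[0,-0.4,0,0,0,0,0],[0,-0.4,-0.2,0,0,0,0],[0,-0.4,-0.3,0,0,0,0],[0,-0.4,-0.3,0,0,0,0]],
  ],
)

```text
clock: 4.78
tcp_pos: [0.4271, 0.136, 0.0676]
ee_rot: [3.139, -0.003, 0.031]
force: [-15.8, -8.6, 47.2]
finger_gap: 0.113
grip_force: 43.5
```

Run:
```python
from h import *
a=shot("wrist","w2");b=shot("side","s2")
cv2.imwrite('pics/c2.png',np.hstack([cv2.resize(a[0:250,:],(500,223)),cv2.resize(b[140:310,160:320],(237,223))]))
```

```text
(no output)
```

View pics/c2.png

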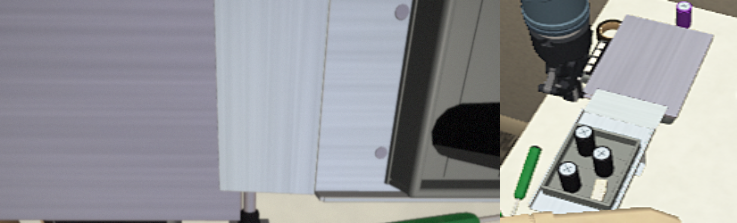

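The flap lies down over the pan edge, with its tip line at column 243 and hinge line at 358 in the full wrist picture. The side view agrees. I check its length as a test of the angle.

Run:
```python
from h import *
C=cam("wrist")
for r in(60,200):
  print(plane("wrist",[[(217+r*.02)*1.12,r*1.12]],.0585,C).round(4),plane("wrist",[[(328-r*.06)*1.12,r*1.12]],.065,C).round(4))
print(manip.read_state()["force"])
```

```text
[[0.5209 0.153  0.0585]] [[0.5213 0.1046 0.065 ]]
[[0.4509 0.1516 0.0585]] [[0.4547 0.1015 0.065 ]]
[-15.58398936  -8.99828754  46.02789559]
```

Call:
apply_moves(
  moves=[
    [[0,0,0,0,0,0,0.3],[0,0,0,0,0,0,0.3],[0,0,5,0,0,0,0.3],[0,0,10,0,0,0,0.3],[0,0,14,0,0,10,0.4],[2,-5,14,0,0,20,0.5],[4,-10,14,0,0,30,0.5],[6,-14,14,0,0,40,0.5],[8,-18,14,0,0,50,0.5],[8.8,-21.5,14,0,0,60,0.5]],
  ],
)

```text
clock: 6.12
tcp_pos: [0.5137, -0.0797, 0.2028]
ee_rot: [-3.141, -0.0, 1.082]
force: [0.5, 0.2, 0.1]
finger_gap: 0.498
grip_force: 0.0
```

Call:
apply_moves(
  moves=[
    [[0,0,0,0,0,10,0.5],[0,0,0,0,0,20,0.5],[0,0,0,0,0,30,0.5],[0,0,0,0,0,30,0.5]],
  ],
)

```text
clock: 6.62
tcp_pos: [0.5129, -0.0779, 0.2027]
ee_rot: [-3.141, -0.001, 1.599]
force: [-0.5, 0.1, -0.3]
finger_gap: 0.499
grip_force: 0.0
```

Run:
```python
from h import *
s=manip.read_state();print(s["tcp_pos"],s["ee_rot"],s["joint_pos"],s["clock"],s["force"])
shot("wrist","w3");C=cam("wrist");print(proj("wrist",[[.512,-.042,.087],[.512,.07,.087]],C))
```

```text
[ 0.51287614 -0.07791707  0.20271327] [-3.14075622e+00 -5.03644035e-04  1.59887400e+00] [-3.79924159e-01  1.04944933e-01  1.79360734e+00  1.37714276e-04
  1.24400800e+00 -4.08046310e-01] 6.625 [-0.54138834  0.08348644 -0.33735914]
[[278.4189514  167.00933665]
 [282.26019596  11.68837839]]
```

View pics/w3.png

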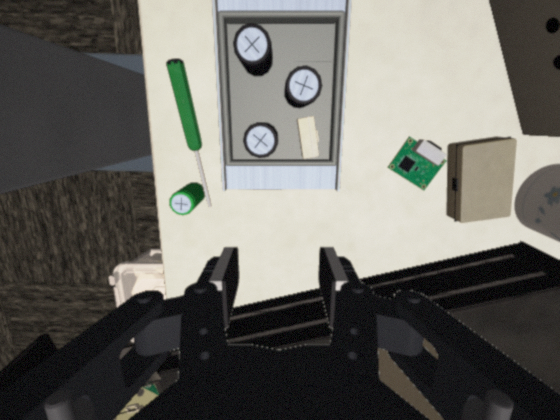

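The view ahead shows the tray rear rim at row 164 (cols 224–339), the front rim at row 12 (219–346) and the shelf end at row 189. All three capacitors are standing.

Run:
```python
from h import *
C=cam("wrist")
print(plane("wrist",[[224,164],[339,162],[219,12],[346,12]],.087,C).round(4).tolist(),plane("wrist",[[226,189],[337,189]],.075,C).round(4).tolist())
```

```text
[[0.467, -0.0406, 0.087], [0.5618, -0.0366, 0.087], [0.4665, 0.0687, 0.087], [0.5579, 0.0709, 0.087]] [[0.4659, -0.0645, 0.075], [0.5646, -0.0621, 0.075]]
```

Call:
apply_moves(
  moves=[
    [[0.1,0,-4,0,0,0,0.5],[0.1,0,-8,0,0,0,0.5],[0.1,0,-11,0,0,0,0.5],[0.1,0,-11,0,0,0,0.5],[0.1,0.5,-11,0,0,0,0.5],[0.1,1,-11,0,0,0,0.5],[0.1,1.5,-11,0,0,0,0.5],[0.1,1.8,-11,0,0,0,0.5],[0.1,2.1,-11,0,0,0,0.5],[0.1,2.4,-11,0,0,0,0.5]],
  ],
)

```text
clock: 7.92
tcp_pos: [0.5141, -0.0539, 0.0933]
ee_rot: [3.142, 0.0, 1.6]
force: [0.6, 0.3, 0.0]
finger_gap: 0.504
grip_force: 0.0
```

Call:
apply_moves(
  moves=[
    [[0,0.3,0,0,0,0,0.5],[0,0.6,0,0,0,0,0.5],[0,0.9,0,0,0,0,0.5],[0,1.2,0,0,0,0,0.5],[0,1.5,0,0,0,0,0.5],[-0.1,1.8,0,0,0,0,0.5],[-0.1,2.1,0,0,0,0,0.5],[-0.1,2.4,0,0,0,0,0.5],[-0.1,2.7,0,0,0,0,0.5],[-0.1,3,0,0,0,0,0.5]],
  ],
)

```text
clock: 9.18
tcp_pos: [0.513, -0.0238, 0.0933]
ee_rot: [-3.142, -0.0, 1.6]
force: [-0.1, -1.2, -0.6]
finger_gap: 0.503
grip_force: 0.7
```

Run:
```python
from h import *
a=shot("scene","s4")[145:235,165:350];C=cam("wrist");w=shot("wrist","w4");print(C[1])
cv2.imwrite('pics/c4.png',np.vstack([cv2.resize(a,(560,272),interpolation=cv2.INTER_CUBIC),w[:320]]))
```

```text
[0.51096889 0.04823901 0.21830685]
```

View pics/c4.png

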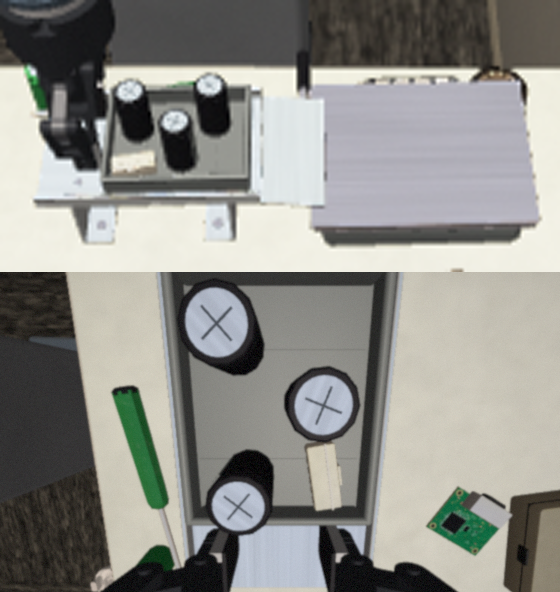

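Both finger pads touch the tray rear wall (rear rim near row 250 of the wrist picture), the tray has moved slightly, the caps stand and the flap is down.

Run:
```python
from h import *
print(plane("wrist",[[190,251],[370,250]],.087).round(4).tolist())
```

```text
[[0.4693, -0.014, 0.087], [0.5577, -0.0109, 0.087]]
```

Call:
apply_moves(
  moves=[
    [[0,0.3,0,0,0,0,0.5],[0,0.6,0,0,0,0,0.5],[0,0.9,0,0,0,0,0.5],[0,1.2,0,0,0,0,0.5],[0,1.5,0,0,0,0,0.5],[-0.1,1.8,0,0,0,0,0.5],[-0.1,2.1,0,0,0,0,0.5],[-0.1,2.4,0,0,0,0,0.5],[-0.1,2.7,0,0,0,0,0.5],[-0.1,3,0,0,0,0,0.5]],
  ],
)

```text
clock: 10.52
tcp_pos: [0.5121, 0.0061, 0.0933]
ee_rot: [-3.142, 0.0, 1.601]
force: [-0.1, -1.6, -0.5]
finger_gap: 0.498
grip_force: 0.9
```

Call:
apply_moves(
  moves=[
    [[0,0.3,0,0,0,0,0.5],[0,0.6,0,0,0,0,0.5],[0,0.9,0,0,0,0,0.5],[0,1.2,0,0,0,0,0.5],[0,1.5,0,0,0,0,0.5],[-0.1,1.7,0,0,0,0,0.5],[-0.1,1.9,0,0,0,0,0.5],[-0.1,2.1,0,0,0,0,0.5],[-0.1,2.3,0,0,0,0,0.5],[-0.1,2.5,0,0,0,0,0.5]],
  ],
)

```text
clock: 11.78
tcp_pos: [0.5111, 0.031, 0.0933]
ee_rot: [3.142, 0.0, 1.6]
force: [0.1, -2.4, 1.0]
finger_gap: 0.501
grip_force: 1.0
```

Call:
apply_moves(
  moves=[
    [[0,0.15,0,0,0,0,0.5],[0,0.3,0,0,0,0,0.5],[0,0.45,0,0,0,0,0.5],[0,0.6,0,0,0,0,0.5],[0,0.75,0,0,0,0,0.5],[-0.05,0.9,0,0,0,0,0.5],[-0.05,1.05,0,0,0,0,0.5],[-0.05,1.2,0,0,0,0,0.5],[-0.05,1.35,0,0,0,0,0.5],[-0.05,1.5,0,0,0,0,0.5]],
  ],
)

```text
clock: 13.02
tcp_pos: [0.5106, 0.046, 0.0933]
ee_rot: [3.142, 0.0, 1.6]
force: [0.6, -1.8, 0.8]
finger_gap: 0.503
grip_force: 1.2
```

Call:
apply_moves(
  moves=[
    [[0,0.2,0,0,0,0,0.5],[0,0.4,0,0,0,0,0.5],[0,0.6,0,0,0,0,0.5],[0,0.8,0,0,0,0,0.5],[0,1,0,0,0,0,0.5],[-0.1,1.2,0,0,0,0,0.5],[-0.1,1.4,0,0,0,0,0.5],[-0.1,1.6,0,0,0,0,0.5],[-0.1,1.8,0,0,0,0,0.5],[-0.1,2,0,0,0,0,0.5]],
  ],
)

```text
clock: 14.28
tcp_pos: [0.5095, 0.0661, 0.0933]
ee_rot: [-3.142, 0.0, 1.6]
force: [-0.3, -0.9, -1.3]
finger_gap: 0.5
grip_force: 0.6
```

Run:
```python
from h import *
a=shot("scene","s5")[145:235,165:350];w=shot("wrist","w5");print(manip.read_state()["force"])
cv2.imwrite('pics/c5.png',np.vstack([cv2.resize(a,(560,272),interpolation=cv2.INTER_CUBIC),w[:320]]))
```

```text
[ 0.77670673  0.88464039 -0.83216246]
```

View pics/c5.png

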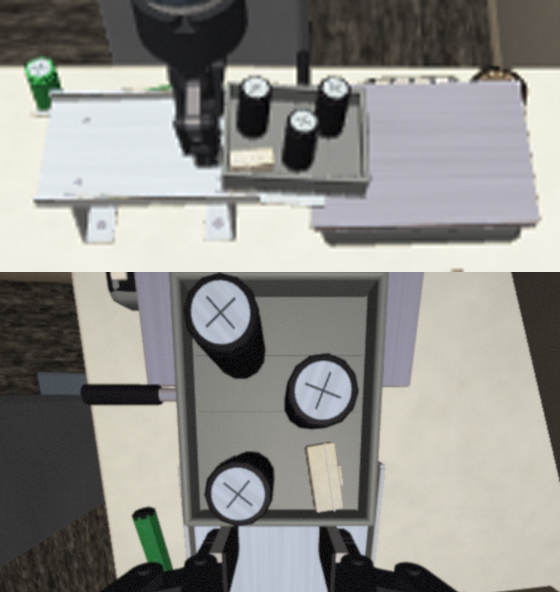

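The tray is straight across the flap with its front on the pan. All caps stand, the nearest at wrist (238,220), and the pads are on the rear wall.

Call:
apply_moves(
  moves=[
    [[0,0.25,0,0,0,0,0.5],[0,0.5,0,0,0,0,0.5],[0,0.75,0,0,0,0,0.5],[0,1,0,0,0,0,0.5],[0,1.25,0,0,0,0,0.5],[-0.1,1.5,0,0,0,0,0.5],[-0.1,1.75,0,0,0,0,0.5],[-0.1,2,0,0,0,0,0.5],[-0.1,2.25,0,0,0,0,0.5],[-0.1,2.5,0,0,0,0,0.5]],
  ],
)

```text
clock: 15.62
tcp_pos: [0.5085, 0.0911, 0.0933]
ee_rot: [-3.142, -0.0, 1.6]
force: [0.9, -1.9, -0.6]
finger_gap: 0.497
grip_force: 0.6
```

Call:
apply_moves(
  moves=[
    [[0,0.25,0,0,0,0,0.5],[0,0.5,-0.05,0,0,0,0.5],[0,0.75,-0.1,0,0,0,0.5],[0,1,-0.1,0,0,0,0.5],[0,1.25,-0.15,0,0,0,0.5],[-0.05,1.5,-0.2,0,0,0,0.5],[-0.05,1.75,-0.2,0,0,0,0.5],[-0.05,2,-0.25,0,0,0,0.5],[-0.05,2.25,-0.25,0,0,0,0.5],[-0.05,2.5,-0.3,0,0,0,0.5]],
  ],
)

```text
clock: 16.88
tcp_pos: [0.5079, 0.1161, 0.0902]
ee_rot: [-3.141, 0.0, 1.601]
force: [1.0, -1.9, 1.3]
finger_gap: 0.502
grip_force: 1.0
```

Call:
apply_moves(
  moves=[
    [[0,0.25,-0.05,0,0,0,0.5],[0,0.5,-0.1,0,0,0,0.5],[0,0.75,-0.15,0,0,0,0.5],[0,1,-0.2,0,0,0,0.5],[0,1.25,-0.25,0,0,0,0.5],[-0.05,1.5,-0.3,0,0,0,0.5],[-0.05,1.75,-0.35,0,0,0,0.5],[-0.05,2,-0.4,0,0,0,0.5],[-0.05,2.25,-0.45,0,0,0,0.5],[-0.05,2.5,-0.5,0,0,0,0.5]],
  ],
)

```text
clock: 18.12
tcp_pos: [0.5075, 0.1411, 0.0852]
ee_rot: [-3.142, -0.0, 1.6]
force: [0.0, -2.0, 2.2]
finger_gap: 0.5
grip_force: 1.0
```

Run:
```python
from h import *
a=shot("scene","s6")[145:235,165:350];w=shot("wrist","w6");s=manip.read_state();print(s["force"],s["tcp_pos"])
cv2.imwrite('pics/c6.png',np.vstack([cv2.resize(a,(560,272),interpolation=cv2.INTER_CUBIC),w[:320]]))
```

```text
[ 0.65286913 -0.17859355  0.88011673] [0.50746571 0.14133614 0.08515088]
```

View pics/c6.png

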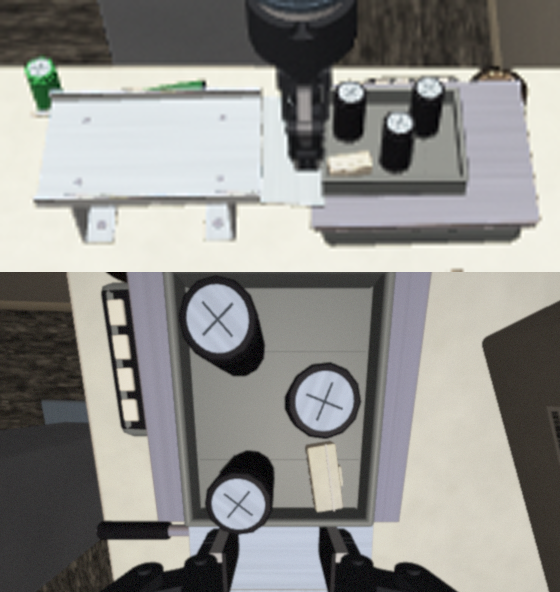

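The tray is straight and nearly all on the pan, with its rear just at the flap tip and the caps standing. It needs about 2.3 cm more.

Call:
apply_moves(
  moves=[
    [[0,0.25,0,0,0,0,0.5],[0,0.5,-0.05,0,0,0,0.5],[0,0.75,-0.1,0,0,0,0.5],[0,1,-0.15,0,0,0,0.5],[0,1.25,-0.2,0,0,0,0.5],[-0.05,1.5,-0.2,0,0,0,0.5],[-0.05,1.75,-0.2,0,0,0,0.5],[-0.05,2,-0.2,0,0,0,0.5],[-0.05,2.2,-0.2,0,0,0,0.5],[-0.05,2.3,-0.2,0,0,0,0.5]],
  ],
)

```text
clock: 19.48
tcp_pos: [0.507, 0.1641, 0.0833]
ee_rot: [-3.142, 0.0, 1.601]
force: [0.0, -2.5, 2.2]
finger_gap: 0.503
grip_force: 1.3
```

Call:
apply_moves(
  moves=[
    [[0,-0.5,0,0,0,0,0.5],[0,-1.5,0.5,0,0,0,0.5],[0,-3,2,0,0,0,0.5],[0,-5,5,0,0,0,0.5],[0,-7,9,0,0,0,0.5],[0,-7,11.5,0,0,0,0.5],[0,-7,11.5,0,0,0,0.5]],
  ],
)

```text
clock: 20.35
tcp_pos: [0.5088, 0.0928, 0.2016]
ee_rot: [3.135, 0.0, 1.599]
force: [0.8, -0.0, 0.5]
finger_gap: 0.497
grip_force: 0.0
```

Run:
```python
from h import *
a=shot("scene","s7")[145:235,165:350];w=shot("wrist","w7");s=manip.read_state();print(s["tcp_pos"],s["ee_rot"])
cv2.imwrite('pics/c7.png',np.vstack([cv2.resize(a,(560,272),interpolation=cv2.INTER_CUBIC),w[:320]]))
```

```text
[0.5068773  0.09341056 0.19844496] [3.14115095e+00 6.96153067e-06 1.59980996e+00]
```

View pics/c7.png

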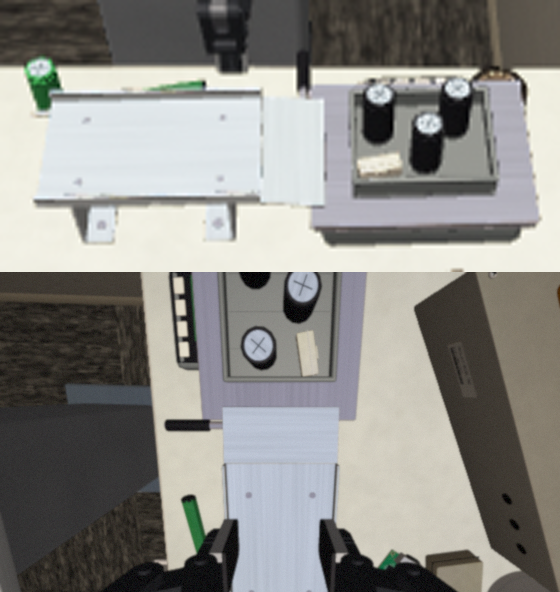

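The tray sits flat on the pan, straight, with the caps standing. The flap is still down with its handle at wrist (187,153). I measure the margins and the handle.

Run:
```python
from h import *
f=lambda c,z:plane("wrist",np.array(c,float),z).round(4).tolist()
g=lambda c,z:plane("scene",np.array(c)/[560/185,272/90]+[165,145],z).round(4).tolist()
print("pan near",f([[204,147],[356,147]],.055),"tray rear",f([[223,109],[336,108]],.077),"handle",f([[166,153],[210,153]],.056))
print("scene tray",g([[354,87],[492,90],[496,184],[354,184]],.077),"pan",g([[312,84],[524,84],[541,221],[312,226]],.055))
```

```text
pan near [[0.4382, 0.1414, 0.055], [0.5759, 0.1452, 0.055]] tray rear [[0.4603, 0.1738, 0.077], [0.5509, 0.1771, 0.077]] handle [[0.4038, 0.1352, 0.056], [0.4437, 0.1363, 0.056]]
scene tray [[0.459, 0.1777, 0.077], [0.4617, 0.2878, 0.077], [0.5532, 0.2844, 0.077], [0.5535, 0.1774, 0.077]] pan [[0.4378, 0.1433, 0.055], [0.4371, 0.3182, 0.055], [0.572, 0.3196, 0.055], [0.5771, 0.1458, 0.055]]
```

Call:
apply_moves(
  moves=[
    [[-2,0,0,0,0,-10,0.4],[-4,1,0,0,0,-20,0.3],[-6,2,0,0,0,-30,0.3],[-8.3,3,0,0,0,-40,0.3],[-8.3,4.3,0,0,0,-50,0.3],[-8.3,4.3,0,0,0,-60,0.3],[-8.3,4.3,0,0,0,-70,0.3],[-8.3,4.3,0,0,0,-80,0.3],[-8.3,4.3,0,0,0,-90,0.3],[-8.3,4.3,0,0,0,-90,0.3]],
  ],
)

```text
clock: 21.7
tcp_pos: [0.4231, 0.1369, 0.197]
ee_rot: [3.142, 0.003, 0.031]
force: [-0.1, -0.3, 0.1]
finger_gap: 0.304
grip_force: 0.0
```

Call:
apply_moves(
  moves=[
    [[0,-0.1,-4,0,0,0,0.3],[0,-0.1,-8,0,0,0,0.3],[0,-0.1,-11,0,0,0,0.3],[0,-0.1,-12.8,0,0,0,0.3],[0,-0.1,-12.8,0,0,0,0.3],[0,-0.1,-12.8,0,0,0,0],[0,-0.1,-12.8,0,0,0,0],[0,-0.1,-12.8,0,0,0,0]],
  ],
  newtons=25,
)

```text
clock: 22.7
tcp_pos: [0.4241, 0.1357, 0.0707]
ee_rot: [3.141, -0.0, 0.03]
force: [-1.3, -3.0, -0.9]
finger_gap: 0.115
grip_force: 25.6
```

Call:
apply_moves(
  moves=[
    [[0,0.1,0.6,0,0,0,0],[0,0.1,1.35,0,0,0,0],[0,-0.1,2.05,0,0,0,0],[0,-0.4,2.7,0,0,0,0],[0,-0.8,3.25,0,0,0,0],[0,-1.4,3.7,0,0,0,0],[0,-2,4.05,0,0,0,0],[0,-2.4,4.2,0,0,0,0],[0,-2.4,4.2,0,0,0,0]],
  ],
)

```text
clock: 23.82
tcp_pos: [0.4248, 0.1161, 0.1166]
ee_rot: [-3.133, -0.002, 0.029]
force: [-14.7, 20.1, 34.0]
finger_gap: 0.085
grip_force: 30.5
```

Call:
apply_moves(
  moves=[
    [[0,0,-0.4,0,0,0,0],[0,0,-0.8,0,0,0,0],[0,0,-0.8,0,0,0,0]],
  ],
)

```text
clock: 24.2
tcp_pos: [0.4246, 0.1217, 0.1112]
ee_rot: [-3.122, -0.002, 0.028]
force: [-26.9, 48.5, 64.7]
finger_gap: 0.088
grip_force: 47.9
```

Run:
```python
from h import *
a=shot("scene","s8")[145:235,165:350];w=shot("wrist","w8");b=shot("side","d8")[140:310,160:320]
cv2.imwrite('pics/c8.png',np.vstack([np.hstack([cv2.resize(a,(500,250),interpolation=cv2.INTER_CUBIC),cv2.resize(b,(235,250))]),np.pad(w[:320],((0,0),(0,175),(0,0)))]))
```

```text
(no output)
```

View pics/c8.png

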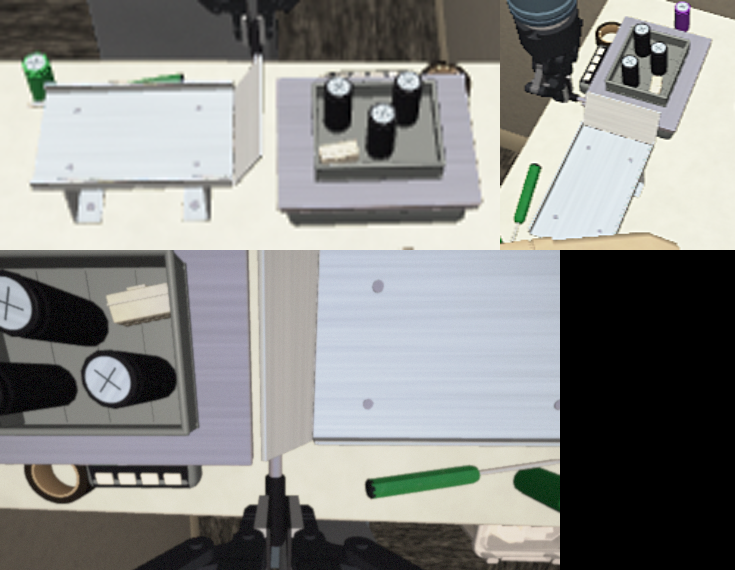

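The flap is mostly up but still leans slightly to the scale. The pads have slid up onto the top of the bar at wrist (275,235). I'll release, straddle the bar lower without gripping, and drag it toward −y.

Call:
apply_moves(
  moves=[
    [[0,1,1,0,0,0,0],[0,1,1,0,0,0,0.3],[0,1,1,0,0,0,0.3],[0,1,0,0,0,0,0.3],[0,1,-0.4,0,0,0,0.3],[0,1,-0.4,0,0,0,0.3]],
  ],
)

```text
clock: 25.1
tcp_pos: [0.4233, 0.1216, 0.0993]
ee_rot: [-3.142, 0.002, 0.029]
force: [-0.5, -0.4, 0.1]
finger_gap: 0.301
grip_force: 0.0
```

Call:
apply_moves(
  moves=[
    [[0,-0.4,0,0,0,0,0.3],[0,-0.8,0,0,0,0,0.3],[0,-1.2,0,0,0,0,0.3],[0,-1.5,0,0,0,0,0.3],[0,-1.7,0,0,0,0,0.3],[0,-1.7,0,0,0,0,0.3]],
  ],
)

```text
clock: 25.85
tcp_pos: [0.4242, 0.1047, 0.1003]
ee_rot: [3.141, -0.0, 0.029]
force: [0.2, 1.4, 1.2]
finger_gap: 0.299
grip_force: 0.8
```

Call:
apply_moves(
  moves=[
    [[0,0.5,0,0,0,0,0.3],[0,0.5,2,0,0,0,0.3],[0,0.5,6,0,0,0,0.3],[0,0.5,9,0,0,0,0.3],[0,0.5,9,0,0,0,0.3],[0,0.5,9,0,0,0,0.3]],
  ],
)

```text
clock: 26.6
tcp_pos: [0.4233, 0.11, 0.1893]
ee_rot: [3.141, 0.001, 0.03]
force: [0.6, -0.2, 0.0]
finger_gap: 0.303
grip_force: 0.0
```

Run:
```python
from h import *
a=shot("scene","s9")[145:235,165:350];w=shot("wrist","w9");b=shot("side","d9")[140:310,160:320];s=manip.read_state();print(s["tcp_pos"],s["force"])
cv2.imwrite('pics/c9.png',np.vstack([np.hstack([cv2.resize(a,(500,250),interpolation=cv2.INTER_CUBIC),cv2.resize(b,(235,250))]),np.pad(w[:320],((0,0),(0,175),(0,0)))]))
C=cam("wrist")
m=(cv2.cvtColor(w,cv2.COLOR_BGR2GRAY)<45);print([(r,np.flatnonzero(m[r,240:320])[[0,-1]]+240) for r in(205,215,225) if m[r,240:320].any()])
print(proj("wrist",[[.4243,.1107,.097],[.4243,.125,.092]],C).round())
```

```text
[0.42310324 0.10993272 0.1889148 ] [-0.33639382  0.54139973 -0.56514464]
[(205, array([270, 281])), (215, array([271, 280])), (225, array([270, 280]))]
[[277. 216.]
 [259. 213.]]
```

View pics/c9.png

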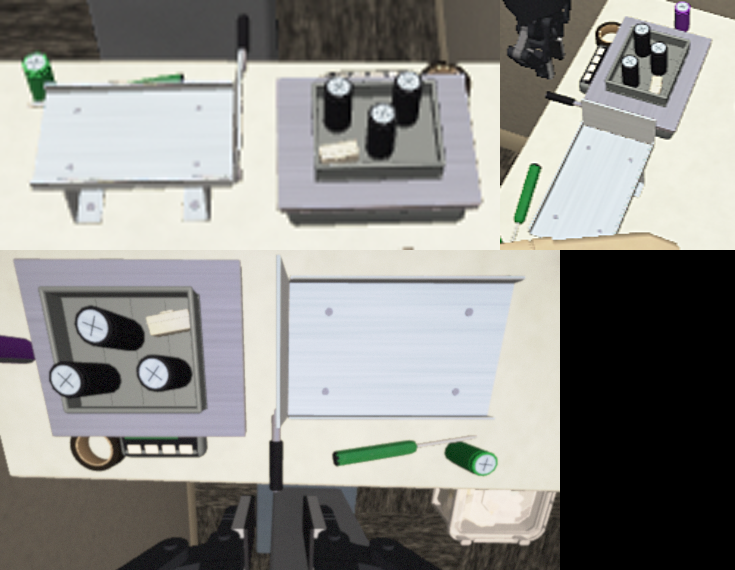

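The flap is upright again, with its handle at wrist column 275 against 277 at the start. The tray is straight and centred on the pan, all three caps stand, and the bystanders are in place.

```bash
python3 -c "
from plant import manip
print(manip.finish_job())"
```

```text
the job is handed in; nothing more can be done
None
```

The job is handed in (no verdict came back): in the last pictures the tray sits straight and about centred on the pan, all three capacitors stand, the flap is back upright, and the bystanders look undisturbed.

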